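# Slow the jar mill and hold its sprung hood at the inspection index

### The job

We want to see how the jar runs on its rollers. With the hood still shut, first turn the jar mill's speed knob back to the slow mark, the one long line on its scale; only then lift the self-closing hood by its bar handle until the hood's pointer stands level with the index clamp on the quadrant, and finish while still holding it there by the bar. Do not swing the pointer more than a finger's width past the index, as the safety switch would trip, and leave the index, the mould on its wheel and the clay ware standing round about undisturbed.

Things in the scene. Friction and masses are not known exactly. Their poses are not given: they have to be found in the camera images.
- mill: Bench jar mill, fixed; place varies. 260 mm deep (x), 440 wide (y). Origin on the table under its middle; +x to its back (hinge side), +y to its left end. Left part (y -100 to 200 mm): bed 95 high with rollers and white jar, under the hood. Right part: control housing 125 high, knob on top. Quadrant: upright steel arc left of the hood, y 203 to 208, 88 to 127 mm from the hinge line.
- dial (a joint): Speed knob's angle (rad), 0 to 5.0, growing clockwise seen from above; stays where left (friction 0.04 N m). Its pointer's heading in the mill's frame, anticlockwise from the mill's +x, is 2.5 minus this value. The scale has 11 lines 0.5 rad apart, 0 to 5.0; the only long, thick line, the slow mark, is at 1.0. Starts between 1.7 and 2.4.
- dial_grip (a point): On the knob's upright axis at the height to grip, 154 mm above the table. The knob is a black bar grip 42 mm long, 13 mm thick, 30 mm tall (top 163 mm above the table), on a round skirt of 42 mm diameter; grip it across the 13 mm. The hood's right cheek, up to 225 mm above the table, stands 80 mm to the left (mill's +y) of this axis.
- dial_pointer (a point): The end of the white line on top of the knob's bar: 22 mm from the knob's axis, 9 mm above dial_grip; shows where the knob points.
- dial_slow_mark (a point): A point on the outer part of the long line of the dial's scale (the slow mark), 42 mm from the knob's axis, on the aluminium dial plate 127 mm above the table.
- hood (a joint): Hood's opening angle (rad): 0 shut (the start), growing as its front rises, stop at 1.25. Spring and weight push it shut: 8 to 13 N upwards at the bar hold it anywhere up to 0.6; let go, it falls shut. White sheet hood with clear panes, 280 mm wide, 220 deep: behind the bar a low apron rises to 15 mm above the bar, then it slopes back at 45 degrees to its top, 225 mm above the table.
- hood_hinge (a point): The middle of the hinge line, which runs along the mill's y at the hood's back bottom edge, 105 mm above the table, 110 mm behind the mill's origin (mill's +x), 50 mm to its left.
- hood_bar: The hood's handle: level round black sleeve, 14 mm diameter, 126 mm long, along the mill's y, free to turn on its steel bar. Origin: its middle. It stands 45 mm in front of the hood's apron on two posts, 69 mm either side of the middle. Shut, it is 130 mm above the table, 265 mm straight in front of hood_hinge and 25 mm above it; it swings with the hood about the hinge line.
- hood_pointer (a point): The tip of the short dark pointer on the hood's left cheek, 131 mm from the hinge line; turns with the hood. Shut, it is level with and in front of the hinge line.
- index (a joint): The angle (rad) at which the index clamp is set on the quadrant, between 0.34 and 0.60, locked (a stiff clamp, not to be moved). The hood's pointer is level with the index when hood equals this value.
- index_mark (a point): The tip of the index clamp, a dark steel block 40 x 9 mm with a brass thumbscrew, on the quadrant, 131 mm from the hinge line: hood_pointer meets this point when the hood is at the index. Its frame: x along the radius towards the hinge line, z along the arc in the opening direction.
- banding_wheel: Bystander: dark iron banding wheel (turntable), 170 mm diameter, 52 mm high, origin under its middle; the plaster mould stands on it.
- plaster_mould: Bystander: white octagonal plaster mould with a rubber band, 124 mm across, 100 mm high, origin under its middle, on the banding wheel.
- cast_mug: Bystander: unfired clay mug, 84 mm diameter, 95 mm high, origin under its middle.
- cast_bowl: Bystander: unfired clay bowl, 124 mm diameter, 60 mm high, origin under its middle.

How it is judged (in metres and radians):
On the way, in this order (a step that is already met when the one before it is completed fails the run):
1. the speed knob points at the slow mark while the hood is still shut (value of joint dial between 0.88 and 1.12 rad and value of joint hood below 0.08 rad), for 0.2 s.
2. the hood is held by its bar with its pointer level with the index (z of hood_pointer in the frame of index_mark between -0.008 and 0.008 m and contact force between the fingers and hood_bar above 2 N), for 0.3 s.
At the end, for the whole second after the job is handed in: The speed knob is within 0.12 rad of the slow mark (dial 0.88 to 1.12); the hood's pointer is within 8 mm (about 0.06 rad) of level with the index, at rest, and the fingers bear the bar handle with more than 2 N; the index clamp has not been moved (all of step 2 and value of joint dial between 0.88 and 1.12 rad and velocity of joint hood between -0.1 and 0.1 rad/s and distance of index_mark from where it was at the start of the episode below 0.006 m); the arm keeps its last pose, push and grip.
It fails at once if the hood is raised while the knob is not on the slow mark (value of joint hood above 0.12 rad and (value of joint dial below 0.84 rad or value of joint dial above 1.16 rad)).
It fails at once if the hood's pointer swings more than a finger's width (18 mm) past the index (z of hood_pointer in the frame of index_mark above 0.018 m).
It fails at once if the index clamp is moved (distance of index_mark from where it was at the start of the episode above 0.008 m).
It fails at once if the banding wheel or the mould on it is disturbed (distance of any of banding_wheel, plaster_mould from where it was at the start of the episode above 0.015 m or angle between plaster_mould's own z axis and vertical above 0.2 rad).
It fails at once if the clay mug or bowl is disturbed (distance of any of cast_mug, cast_bowl from where it was at the start of the episode above 0.015 m or angle between any of cast_mug, cast_bowl's own z axis and vertical above 0.2 rad).
It also fails if it takes over 48 s, if anything falls off the work surface, if the arm or the gripper's body presses on something with over 40 N, if the wrist force passes 120 N, or if a joint passes its speed limit or range.

### The arm

A 6-joint arm with a two-finger parallel gripper is mounted at the origin on the work surface. World frame = base frame: x ahead of the robot, y to its left, z up, the work surface at z = 0. Lengths are in mm, angles in rad, forces in N, time in s.
With the tool pointing down it reaches from about 275 to 750 mm from the base axis. Payload 10.2 kg.
Tool frame: the origin (TCP) lies between the finger pads; the fingertips stand 19 mm ahead of it and the grasp point (between the pads) is the TCP; z points along the fingers, y is the line along which they close (so a half turn about z gives the same grasp; the last joint's range is limited). The gripper opens to 85 mm and grips with 20 to 120 N. Pads are 22 mm wide; open, the fingers measure 114 mm over their backs; the gripper's body (76 mm by 85 mm) begins 54 mm behind the grasp point. The pads swing forward as they close: fully open they stand 13 mm farther back than shut.
Start: joints at [-1.405, 0.313, 1.498, -0, 1.331, -0.223], TCP at [199.004, -485.828, 250.294] pointing down, gripper open.
Joint ranges: [-2.94, 2.94], [-0.97, 2.17], [0.19, 2.56], [-1.23, 4.37], [0.02, 3.11], [-2.88, 2.88]. Speed limits (rad/s): [2.39, 2.39, 3.01, 3.14, 3.14, 3.14].

### API

Orientations are given as a unit quaternion [w, x, y, z].
In Python, from rig import sense, capture, finish_job gives the robot as it stands. The module is installed in compiled form; this text tells all that it offers.
- The arm moves only by the tool move_arm, never from a script. Its argument "moves" is a list of rows, each an object with "turn": the turn, a rotation vector about the tool's x, y, z in rad, a list of three; "translation": the shift along the tool's x, y, z in mm, a list of three; "hand": the opening, from 0 (shut) to 1 (fully open). In form: [{"turn": [wx, wy, wz], "translation": [x, y, z], "hand": hand}, ...]. A call has 1 to 10 rows; each row shifts and turns the commanded pose from where the row before left it, along the tool's axes as they then stand; what a row does not reach is not made up. A row lasts 1/12 s, in which the tool goes at most 41.7 mm and 7.16 degrees, less where a joint would pass 70% of its speed; a pose out of reach is approached as far as the arm can. A call with a gripper value outside its range is refused whole. The fingers move at their own pace and stop on an object; "grip_force" is the grip in N (left out, the last holds). Time passes only in rows, so rows that do not move let the fingers close. It gives the time, the measured TCP pose, the force, the opening and the grip force at its end, in the units of the state.
- sense(): the state, without advancing time (a new reading comes with each control period).
- capture(name): name is "side" or "top" or "wrist"; returns a dict with "image" (384x512x3 uint8, blue, green, red), "z_map" (384x512 float32, mm along the optical axis (not along the pixel's ray), 0 where there is no reading), "vertical_fov" (degrees; the focal length in pixels is half the picture's height over the tangent of half this angle, whatever the lens; pixels are square), "cx", "cy" (the principal point, pixels), "R" (3x3) and "t" (3): a world point X has camera coordinates R X + t; the wrist camera has in their place "T_tool_cam" (4x4, takes a point from camera to tool coordinates, whose origin is the TCP and whose axes are the flange's). Camera axes: x right, y down, z forward; pixel columns grow to the right and rows downward; lengths in mm; the calibration is good to about 2 mm. A picture is of the moment at which its call begins: read the wrist's pose just before it.
- finish_job(): hands the job in; it is judged then, once.
The state is a dict: "time_s": time; "joints": joint angles; "dq": joint speeds; "tau": joint torques, N m; "eef_pos": TCP position; "ee_rot": TCP orientation; "force": force on the tool from outside, world axes, zero at the start; "wrist_torque": the same for the moment, N m; "grip_width": opening from 0.0 (shut) to 1.0 (fully open); "grip_force": force on a finger pad.
Only numpy, scipy, OpenCV 4.12 (cv2) and the standard library are available. Lean on these libraries where they do the work, as an engineer would, in place of code of your own. Each camera call takes 0.05 s, during which the arm holds its last target. There are 200 camera calls.

## Working session

There is one attempt and no reset: what is moved stays moved. The work goes in short steps, Python scripts to look and compute and a tool call to move; the robot and the scene stay as the last step left them, time stands still between calls to the robot, and variables do not carry over. Pictures are saved under pics/ and viewed, at most 10 in all, crops included, and the job is handed in when it is done.

Besides the shell and the picture viewer there is one more tool, called after "Request:" by a JSON object that holds its "op" and its "data", one argument or row to a line. move_arm: Moves the arm, as the interface text tells. Its arguments: {"type":"object","properties":{"moves":{"type":"array","items":{"type":"object","properties":{"turn":{"type":"array","items":{"type":"number"}},"translation":{"type":"array","items":{"type":"number"}},"hand":{"type":"number"}}}},"grip_force":{"type":"number"}},"required":["moves"]}

```bash
mkdir -p pics
cat > h.py <<'E'
import numpy as np,cv2
from rig import sense,capture,finish_job
def pts(c):
    H,W=c["z_map"].shape; f=H/2/np.tan(np.radians(c["vertical_fov"])/2)
    v,u=np.mgrid[:H,:W]; z=c["z_map"]
    P=np.stack([(u-c["cx"])/f*z,(v-c["cy"])/f*z,z],-1)
    return (P-c["t"])@np.asarray(c["R"])
E
python3 - <<'E'
from h import *
print(sense())
for n in ["side","top"]:
    c=capture(n); np.savez("%s.npz"%n,P=pts(c),**c); cv2.imwrite("pics/%s.png"%n,cv2.resize(c["image"],(800,600))); print(n,c["vertical_fov"],c["cx"],c["cy"],c["R"],c["t"])
E
```

```text
{'time_s': 0.0, 'joints': array([-1.40538953e+00,  3.13440387e-01,  1.49842928e+00,  2.47755861e-05,
        1.33101566e+00, -2.23406352e-01]), 'dq': array([ 6.97684322e-04,  1.62789973e-03,  1.75654350e-05,  1.73707119e-03,
        1.05240127e-04, -7.06932283e-04]), 'tau': array([ 5.64186735e-05, -4.12268364e+01, -2.59741706e+01, -1.60911777e-04,
        4.18042051e-03, -9.08028170e-06]), 'eef_pos': array([ 198.97418395, -485.58181096,  249.74292298]), 'ee_rot': array([-6.45717083e-04,  9.81162847e-01,  1.93181389e-01,  3.07674385e-05]), 'force': array([-0.56816322, -0.40529761,  0.28431531]), 'wrist_torque': array([-0.00211782,  0.01125184, -0.08420421]), 'grip_force': 0.0, 'grip_width': 0.9975109508739677}
side 45.26294433628639 256.3699500464094 195.61641329968617 [[-0.98717429 -0.15834746  0.02032248]
 [-0.11754016  0.63475543 -0.76372106]
 [ 0.10803348 -0.7563145  -0.64522643]] [ 536.63895604  154.92704111 1816.91862798]
top 45.444741972189476 256.32886489807066 193.12531706397783 [[-0.0068624  -0.99992583 -0.01006175]
 [-0.99714919  0.00759875 -0.07507168]
 [ 0.07514257  0.00951789 -0.99712738]] [  22.05204008  582.95755652 1762.43261935]
```

View pics/side.png

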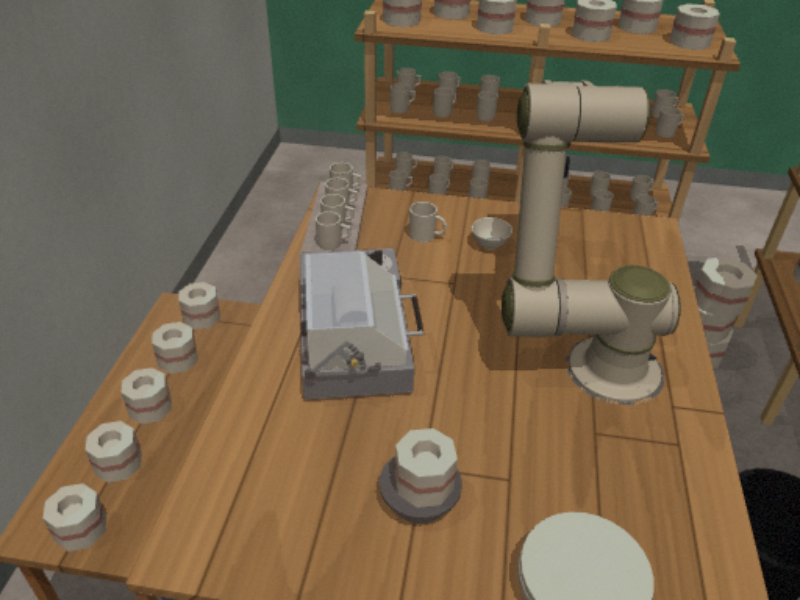

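View pics/top.png

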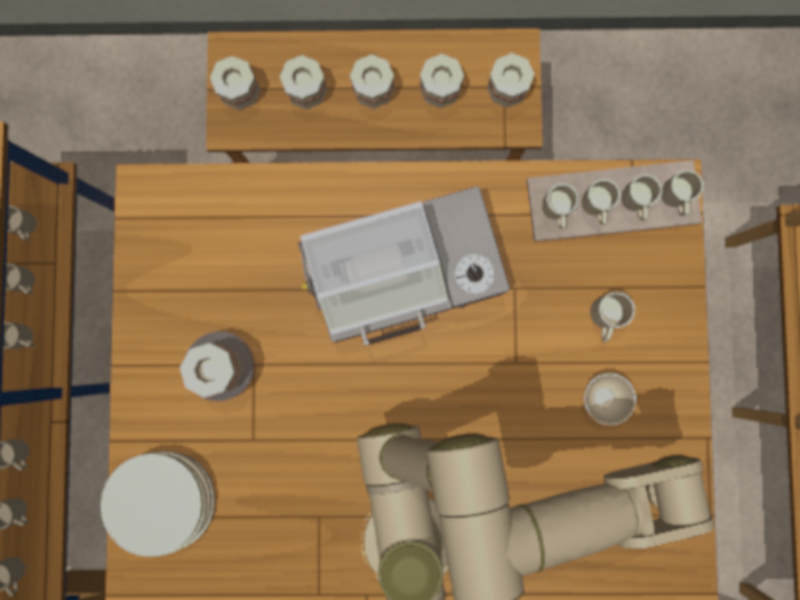

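The top view shows the mill turned slightly left, with the dial at about (474,272) and the bar at (395,330). The side view shows the index's brass screw at about (354,360). Next I'll fit the mill pose from the depth data.

```bash
cat >> h.py <<'E'
def proj(c,X):
    f=192/np.tan(np.radians(float(c["vertical_fov"]))/2); q=np.asarray(X)@np.asarray(c["R"]).T+c["t"]
    return np.stack([q[...,0]/q[...,2]*f+c["cx"],q[...,1]/q[...,2]*f+c["cy"]],-1)
E
python3 - <<'E'
from h import *
c=dict(np.load("top.npz")); P=c["P"]
m=(abs(P[...,2]-125)<5); m[:, :]&=True
v,u=np.mgrid[:384,:512]; s=.64
m&=(u>265)&(u<330)&(v>115)&(v<200)
n,l,st,_=cv2.connectedComponentsWithStats(m.astype('uint8')); k=1+st[1:,4].argmax(); print(st[1:])
Q=P[l==k]; print(len(Q),np.median(Q[:,2]))
r=cv2.minAreaRect(Q[:,:2].astype('float32')); b=cv2.boxPoints(r); print(r,b)
# bar: points z~130, dark
im=c["image"].astype(int).sum(-1)
mb=(im<170)&(abs(P[...,2]-130)<15)&(u>225)&(u<280)&(v>195)&(v<225)
B=P[mb]; print("bar",len(B)); print(cv2.minAreaRect(B[:,:2].astype('float32')),np.median(B,0))
# knob
mk=(im<200)&(P[...,2]>145)&(P[...,2]<175)&(u>290)&(u<320)&(v>160)&(v<190)
K=P[mk];print("knob",len(K),K.mean(0),cv2.minAreaRect(K[:,:2].astype('float32')))
cv2.imwrite("pics/crop1.png",cv2.resize(c["image"][110:230,180:340],(800,600),interpolation=cv2.INTER_CUBIC))
s=dict(np.load("side.npz"))
cv2.imwrite("pics/crop2.png",cv2.resize(s["image"][150:264,180:332],(800,600),interpolation=cv2.INTER_CUBIC))
for n in [(350,440,"mould",(0,0))]:pass
for nm,(uu,vv) in dict(mould=(135,237),mug=(392,199),bowl=(390,255)).items(): print(nm,P[vv,uu])
E
```

```text
[[ 271  120   55   76 1913]
 [ 301  175    1    1    1]
 [ 304  181    1    1    1]
 [ 267  199    1    1    1]
 [ 269  199    1    1    1]]
1913 125.27436081345404
((706.8106689453125, -137.4727020263672), (259.6911926269531, 139.86439514160156), 15.716139793395996) [[ 562.87665 -105.32637]
 [ 600.7619  -239.962  ]
 [ 850.7447  -169.61903]
 [ 812.85944  -34.9834 ]]
bar 0
((0.0, 0.0), (0.0, 0.0), 0.0) [nan nan nan]
knob 18 [ 634.65205047 -157.26157303  159.13118603] ((639.67138671875, -156.734130859375), (26.166484832763672, 13.138262748718262), 27.937368392944336)
mould [418.04243539 461.90156431 121.13181068]
mug [ 5.57567578e+02 -5.14211629e+02  2.51377751e-01]
bowl [ 339.97502485 -497.92096525    8.18361168]
  return _methods._mean(a, axis=axis, dtype=dtype,
  ret = um.true_divide(
```

View pics/crop1.png

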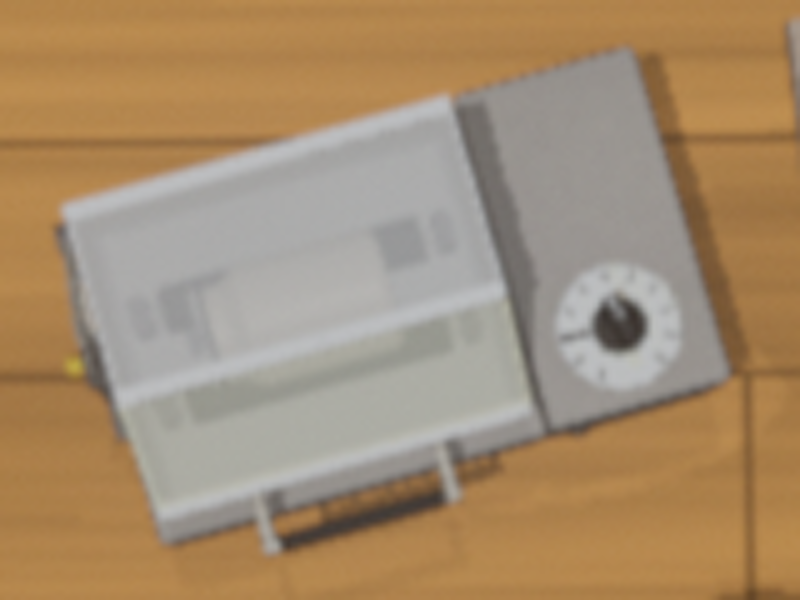

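View pics/crop2.png

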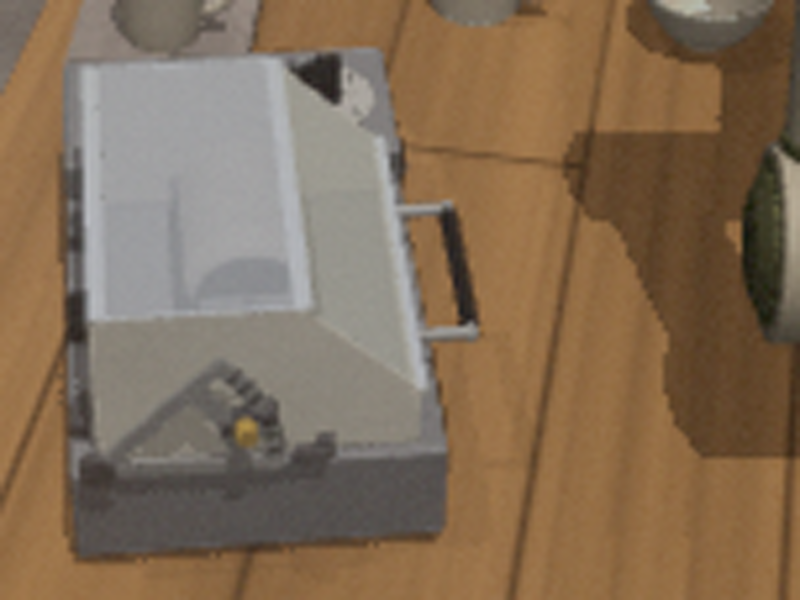

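Crop 1 shows the dial centred at about (619,326), the slow mark at left (572,338) and the knob's white line pointing up. Crop 2 shows the index clamp with its brass screw at about (247,432).

```bash
cat >> h.py <<'E'
YAW=0.2743; O=np.array([666.2,7.0,0]); Rm=np.array([[np.cos(YAW),-np.sin(YAW),0],[np.sin(YAW),np.cos(YAW),0],[0,0,1]])
def W(p): return np.asarray(p)@Rm.T+O
def M(p): return (np.asarray(p)-O)@Rm
def ray(c,uv,n,d):  # world intersection of pixel ray with plane n.X=d
    f=192/np.tan(np.radians(float(c["vertical_fov"]))/2); R=np.asarray(c["R"])
    o=-R.T@c["t"]; r=R.T@np.array([(uv[0]-c["cx"])/f,(uv[1]-c["cy"])/f,1]); return o+r*(d-n@o)/(n@r)
E
python3 - <<'E'
from h import *
c=dict(np.load("top.npz")); s=dict(np.load("side.npz")); z=np.array([0,0,1.])
f=lambda q:(q[0]/5+180,q[1]/5+110)
D=ray(c,f((619,326)),z,127); print("dial",D,M(D))
for q in [(284,545),(445,497)]: p=ray(c,f(q),z,130); print("bar end",p,M(p))
mk=ray(c,f((572,338)),z,127)-D; print("mark",np.linalg.norm(mk),np.arctan2(mk[1],mk[0])-YAW)
g=lambda q:(q[0]*152/800+180,q[1]*114/600+150)
yh=Rm[:,1]
for q in [(247,432),(225,428),(275,430),(235,362),(325,440)]:
    p=M(ray(s,g(q),yh,yh@W([0,206,0]))); print(q,p,np.hypot(110-p[0],p[2]-105),np.arctan2(p[2]-105,110-p[0]))
for a in np.arange(.34,.61,.05):
    for r in (131,91):
        uv=proj(s,W([110-r*np.cos(a),206,105+r*np.sin(a)])); print(round(a,2),r,(uv-[180,150])*[800/152,600/114])
E
```

```text
dial [ 639.82332402 -157.81860214  127.        ] [ -70.03552284 -151.51213215  127.        ]
bar end [481.00805201  88.5730081  130.        ] [-156.17261577  128.68693537  130.        ]
bar end [515.12355801 -28.9807805  130.        ] [-155.17468414    6.28691456  130.        ]
mark 35.62823592253492 1.539676125078507
(247, 432) [  9.72825328 206.         108.55558354] 100.33476648377437 0.035444624664298645
(225, 428) [ 24.61625198 206.         113.7755281 ] 85.83352677693614 0.10241788878647087
(275, 430) [ -9.43946343 206.         108.67963581] 119.49613024277735 0.03079779701645724
(235, 362) [ 16.33701254 206.         174.55410478] 116.66417064039436 0.6387480579046249
(325, 440) [-43.77231309 206.          95.80689095] 154.04686796012913 -0.05971283049011438
0.34 131 [280.21903451 387.24832888]
0.34 91 [224.74758938 405.17501941]
0.39 131 [276.63635795 380.87784801]
0.39 91 [222.16952053 400.79804478]
0.44 131 [272.58668477 374.63884504]
0.44 91 [219.27321902 396.51862598]
0.49 131 [268.07701695 368.54861298]
0.49 91 [216.06446543 392.34830342]
0.54 131 [263.11573983 362.62429157]
0.54 91 [212.5499393  388.29844493]
0.59 131 [257.71263426 356.88280708]
0.59 91 [208.7372173  384.38020844]
```

Request:
{"op": "move_arm", "data": {
  "moves": [
    {"turn": [0, 0, 0], "translation": [33.3, -8.5, -2.5], "hand": 0.6},
    {"turn": [0, 0, 0], "translation": [33.3, -8.5, -2.5], "hand": 0.6},
    {"turn": [0, 0, 0], "translation": [33.3, -8.5, -2.5], "hand": 0.6},
    {"turn": [0, 0, 0], "translation": [33.3, -8.5, -2.5], "hand": 0.6},
    {"turn": [0, 0, 0], "translation": [33.3, -8.5, -2.5], "hand": 0.6},
    {"turn": [0, 0, 0], "translation": [33.3, -8.5, -2.5], "hand": 0.6},
    {"turn": [0, 0, 0], "translation": [33.3, -8.5, -2.5], "hand": 0.6},
    {"turn": [0, 0, 0], "translation": [33.3, -8.5, -2.5], "hand": 0.6},
    {"turn": [0, 0, 0], "translation": [33.3, -8.5, -2.5], "hand": 0.6},
    {"turn": [0, 0, 0], "translation": [33.3, -8.5, -2.5], "hand": 0.6}
  ]
}}

```text
time_s: 0.93
eef_pos: [476.0, -279.6, 275.2]
ee_rot: [-0.0, 0.981, 0.193, -0.0]
force: [0.3, -1.6, -0.5]
grip_width: 0.601
grip_force: 0.0
```

Request:
{"op": "move_arm", "data": {
  "moves": [
    {"turn": [0, 0, 0], "translation": [33.3, -8.5, -2.5], "hand": 0.6},
    {"turn": [0, 0, 0], "translation": [33.3, -8.5, -2.5], "hand": 0.6},
    {"turn": [0, 0, 0], "translation": [33.3, -8.5, -2.5], "hand": 0.6},
    {"turn": [0, 0, 0], "translation": [33.3, -8.5, -2.5], "hand": 0.6},
    {"turn": [0, 0, 0], "translation": [33.3, -8.5, -2.5], "hand": 0.6},
    {"turn": [0, 0, 0], "translation": [33.3, -8.5, -2.5], "hand": 0.6},
    {"turn": [0, 0, 0], "translation": [0, 0, 0], "hand": 0.6},
    {"turn": [0, 0, 0], "translation": [0, 0, 0], "hand": 0.6}
  ]
}}

```text
time_s: 1.6
eef_pos: [641.2, -156.8, 289.1]
ee_rot: [-0.0, 0.981, 0.194, -0.001]
force: [-0.1, -0.2, 0.5]
grip_width: 0.595
grip_force: 0.0
```

```bash
sed -i 's/O=np.array(\[666.2,7.0,0\])/O=np.array([661.45,23.85,0])/' h.py
cat >> h.py <<'E'
from scipy.spatial.transform import Rotation as Ro
def wrist():
    s=sense(); c=dict(capture("wrist")); T=np.eye(4); T[:3,:3]=Ro.from_quat(s["ee_rot"],scalar_first=True).as_matrix(); T[:3,3]=s["eef_pos"]
    C=T@np.asarray(c["T_tool_cam"]); c["R"]=C[:3,:3].T; c["t"]=-C[:3,:3].T@C[:3,3]; return s,c
E
python3 - <<'E'
from h import *
s,c=wrist(); print(s["time_s"],s["eef_pos"],s["ee_rot"],s["joints"],s["grip_width"]); print(c["T_tool_cam"])
np.savez("w1.npz",**c); cv2.imwrite("pics/w1.png",cv2.resize(c["image"],(800,600)))
P=pts(c); print(proj(c,W([-70,-170,163]))*800/512)
sd=dict(np.load("side.npz")); g=lambda q:(q[0]*152/800+180,q[1]*114/600+150); yh=Rm[:,1]
for q in [(247,432),(225,428),(280,415),(235,362)]:
    p=M(ray(sd,g(q),yh,yh@W([0,206,0]))); print(q,p,np.hypot(110-p[0],p[2]-105),np.arctan2(p[2]-105,110-p[0]))
E
```

```text
1.6 [ 641.18840549 -156.80523218  289.11287981] [-3.93368018e-04  9.80940244e-01  1.94308177e-01 -6.43811697e-04] [-4.16925776e-01  6.12277721e-01  9.48604474e-01 -9.65289414e-05
  1.58221632e+00  7.62765136e-01] 0.594980741523305
[[-7.19259093e-04 -9.61166199e-01 -2.75969239e-01  6.94769451e+01]
 [ 9.99999739e-01 -6.72175492e-04 -2.65198189e-04 -5.67769251e-01]
 [ 6.93997766e-05 -2.75969358e-01  9.61166431e-01 -1.23507380e+02]
 [ 0.00000000e+00  0.00000000e+00  0.00000000e+00  1.00000000e+00]]
[404.642129   290.79018763]
(247, 432) [ 10.53919525 206.         125.8965101 ] 101.63225775666926 0.20708599474864686
(225, 428) [ 25.20675737 206.         131.03916645] 88.70136517928998 0.29794872542936984
(280, 415) [-11.88850831 206.         139.79098986] 126.75654395327872 0.2780394865178547
(235, 362) [ 17.05010306 206.         190.91783565] 126.5762925021348 0.7461040906493326
```

View pics/w1.png

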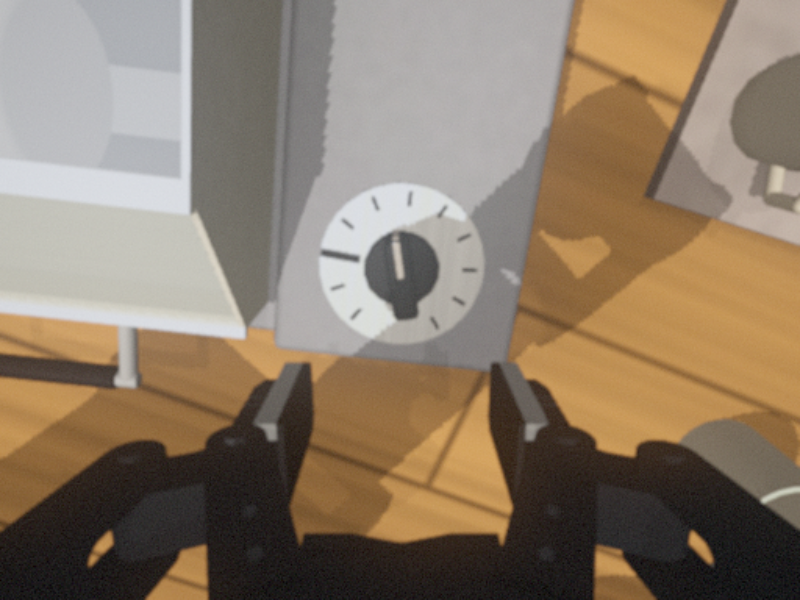

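The wrist view shows the knob's white line running from its tip at (395,235) to (401,278), and the slow mark from (321,254) to (360,259). The dial disc is centred at about (401,264).

Run:
```python
from h import *
c=dict(np.load("w1.npz")); z=np.array([0,0,1.]); k=.64
r=lambda q,h:ray(c,(q[0]*k,q[1]*k),z,h)
C=r((401,264),127); print("centre",C)
# ellipse of white dial
im=c["image"].min(-1); 
a=r((395,235),163);b=r((401,278),163);e=r((405,318),163)
d=a-b;print("tip",a,"lineend",b,"rear",e,"tip-C",(a-C),np.linalg.norm((a-C)[:2]),"len a-e",np.linalg.norm(a-e))
print("heading line",np.arctan2(d[1],d[0]),"tip from C",np.arctan2(a[1]-C[1],a[0]-C[0]),"bar",np.arctan2(*(a-e)[[1,0]]))
m1=r((321,254),127);m2=r((360,259),127);print("mark",np.linalg.norm((m1-C)[:2]),np.linalg.norm((m2-C)[:2]),np.arctan2(*(m1-C)[[1,0]]),"expect",1.5+YAW)
# other lines: opposite etc
for q in [(342,288),(356,314),(347,223),(376,203),(410,198),(443,211),(464,238),(469,270),(459,300),(435,323)]:
    p=r(q,127)-C; print(np.hypot(*p[:2]).round(1),(np.arctan2(p[1],p[0])-YAW).round(3),end="; ")
```

```text
centre [ 644.25919295 -155.11371778  127.        ]
tip [ 664.03584383 -143.84860693  163.        ] lineend [ 645.46026879 -154.60931171  163.        ] rear [ 627.08137134 -164.34850464  163.        ] tip-C [19.77665088 11.26511085 36.        ] 22.76002290326898 len a-e 42.25965976207765
heading line 0.5250547667561386 tip from C 0.5177791851786667 bar 0.5064703972214409
mark 44.666711302792926 22.94251331395348 1.8340022855392453 expect 1.7743
36.1 2.082; 39.0 2.537; 37.3 1.026; 36.3 0.497; 36.7 -0.016; 37.2 -0.542; 37.5 -1.054; 38.1 -1.545; 39.0 -2.021; 39.9 -2.513;
```

Request:
{"op": "move_arm", "data": {
  "moves": [
    {"turn": [0, 0, -0.12], "translation": [3.1, 0, 10], "hand": 0.6},
    {"turn": [0, 0, 0], "translation": [0, 0, 20], "hand": 0.6},
    {"turn": [0, 0, 0], "translation": [0, 0, 20], "hand": 0.6},
    {"turn": [0, 0, 0], "translation": [0, 0, 20], "hand": 0.6},
    {"turn": [0, 0, 0], "translation": [0, 0, 20], "hand": 0.5},
    {"turn": [0, 0, 0], "translation": [0, 0, 20], "hand": 0.5},
    {"turn": [0, 0, 0], "translation": [0, 0, 14], "hand": 0.5},
    {"turn": [0, 0, 0], "translation": [0, 0, 9], "hand": 0.5},
    {"turn": [0, 0, 0], "translation": [0, 0, 0], "hand": 0.5}
  ]
}}

```text
time_s: 2.4
eef_pos: [642.1, -157.4, 155.5]
ee_rot: [-0.001, 0.968, 0.251, -0.001]
force: [-0.6, -0.6, -0.7]
grip_width: 0.501
grip_force: 0.0
```

Request:
{"op": "move_arm", "data": {
  "grip_force": 30,
  "moves": [
    {"turn": [0, 0, 0], "translation": [0, 0, 0], "hand": 0.3},
    {"turn": [0, 0, 0], "translation": [0, 0, 0], "hand": 0.2},
    {"turn": [0, 0, 0], "translation": [0, 0, 0], "hand": 0.1},
    {"turn": [0, 0, 0], "translation": [0, 0, 0], "hand": 0.0},
    {"turn": [0, 0, 0], "translation": [0, 0, 0], "hand": 0.0},
    {"turn": [0, 0, 0], "translation": [0, 0, 0], "hand": 0.0}
  ]
}}

```text
time_s: 2.9
eef_pos: [643.3, -156.4, 158.9]
ee_rot: [-0.0, 0.968, 0.252, 0.0]
force: [-3.7, 3.7, 4.1]
grip_width: 0.146
grip_force: 32.0
```

Request:
{"op": "move_arm", "data": {
  "moves": [
    {"turn": [0, 0, -0.1], "translation": [0, 0, -2], "hand": 0.0},
    {"turn": [0, 0, -0.1], "translation": [0, 0, 0], "hand": 0.0},
    {"turn": [0, 0, -0.1], "translation": [0, 0, 0], "hand": 0.0},
    {"turn": [0, 0, -0.1], "translation": [0, 0, 0], "hand": 0.0},
    {"turn": [0, 0, -0.1], "translation": [0, 0, 0], "hand": 0.0},
    {"turn": [0, 0, -0.1], "translation": [0, 0, 0], "hand": 0.0}
  ]
}}

```text
time_s: 3.4
eef_pos: [643.5, -156.6, 159.0]
ee_rot: [-0.0, 0.849, 0.529, 0.0]
force: [2.7, 0.4, -7.4]
grip_width: 0.148
grip_force: 30.7
```

Request:
{"op": "move_arm", "data": {
  "moves": [
    {"turn": [0, 0, -0.1], "translation": [0, 0, 0], "hand": 0.0},
    {"turn": [0, 0, -0.1], "translation": [0, 0, 0], "hand": 0.0},
    {"turn": [0, 0, -0.1], "translation": [0, 0, 0], "hand": 0.0},
    {"turn": [0, 0, -0.1], "translation": [0, 0, 0], "hand": 0.0},
    {"turn": [0, 0, -0.1], "translation": [0, 0, 0], "hand": 0.0},
    {"turn": [0, 0, -0.1], "translation": [0, 0, 0], "hand": 0.0},
    {"turn": [0, 0, -0.06], "translation": [0, 0, 0], "hand": 0.0},
    {"turn": [0, 0, 0], "translation": [0, 0, 0], "hand": 0.0},
    {"turn": [0, 0, 0], "translation": [0, 0, 0], "hand": 0.0},
    {"turn": [0, 0, 0], "translation": [0, 0, 0], "hand": 0.0}
  ]
}}

```text
time_s: 4.23
eef_pos: [643.8, -156.6, 159.0]
ee_rot: [0.0, 0.634, 0.774, 0.001]
force: [5.8, -0.3, -7.7]
grip_width: 0.147
grip_force: 30.5
```

Run:
```python
from h import *
s,c=wrist(); print(s["time_s"],s["eef_pos"],s["ee_rot"],s["force"],s["wrist_torque"],s["grip_width"],2*np.arctan2(s["ee_rot"][2],s["ee_rot"][1]))
np.savez("w2.npz",**c); cv2.imwrite("pics/w2.png",cv2.resize(c["image"],(800,600)))
```

```text
4.2333 [ 643.84933058 -156.57313563  159.02276241] [4.36927495e-04 6.33676989e-01 7.73597374e-01 6.20875804e-04] [ 5.84515407 -0.31840002 -7.71076899] [ 0.11643777 -0.90074166  0.0264777 ] 0.1467999336092139 1.7689979516360017
```

View pics/w2.png

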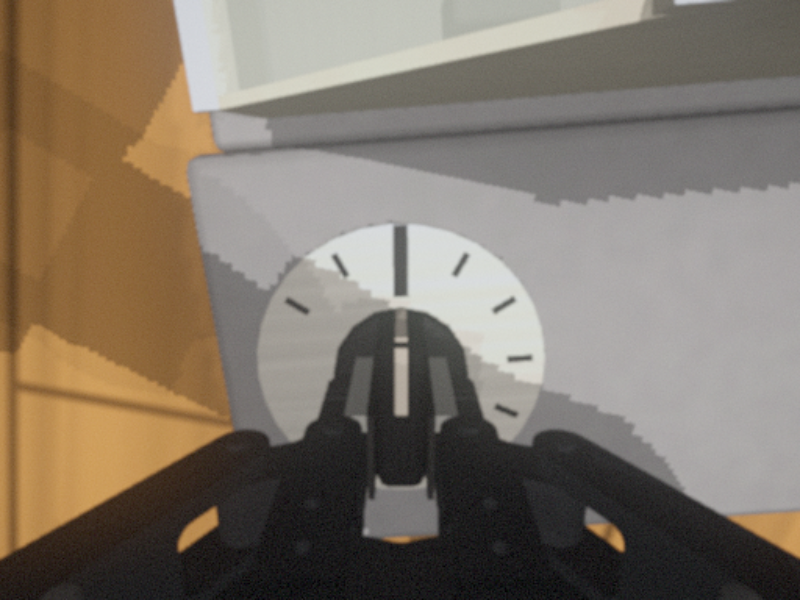

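The white line on the knob (x≈401) is collinear with the long mark (x≈400), so the dial is on the slow mark. Now I'll release the knob and go to the bar.

Request:
{"op": "move_arm", "data": {
  "moves": [
    {"turn": [0, 0, 0], "translation": [0, 0, 0], "hand": 0.25},
    {"turn": [0, 0, 0], "translation": [0, 0, 0], "hand": 0.4},
    {"turn": [0, 0, 0], "translation": [0, 0, 0], "hand": 0.5},
    {"turn": [0, 0, 0], "translation": [0, 0, 0], "hand": 0.5},
    {"turn": [0, 0, 0], "translation": [0, 0, -15], "hand": 0.5},
    {"turn": [0, 0, 0], "translation": [0, 0, -30], "hand": 0.5},
    {"turn": [0, 0, 0], "translation": [0, 0, -30], "hand": 0.5},
    {"turn": [0, 0, 0], "translation": [0, 0, -30], "hand": 0.5},
    {"turn": [0, 0, 0], "translation": [0, 0, -25], "hand": 0.5}
  ]
}}

```text
time_s: 5.03
eef_pos: [643.3, -156.9, 292.2]
ee_rot: [0.001, 0.634, 0.774, 0.0]
force: [-0.0, 0.1, 0.4]
grip_width: 0.5
grip_force: 0.0
```

Request:
{"op": "move_arm", "data": {
  "moves": [
    {"turn": [0, 0, 0], "translation": [26.4, -13.2, 0], "hand": 0.5},
    {"turn": [0, 0, 0], "translation": [26.4, -13.2, 0], "hand": 0.5},
    {"turn": [0, 0, 0], "translation": [26.4, -13.2, 0], "hand": 0.5},
    {"turn": [0, 0, 0], "translation": [26.4, -13.2, 0], "hand": 0.5},
    {"turn": [0, 0, 0], "translation": [26.4, -13.2, 0], "hand": 0.5},
    {"turn": [0, 0, 0], "translation": [26.4, -13.2, 0], "hand": 0.5},
    {"turn": [0, 0, 0], "translation": [26.4, -13.2, 0], "hand": 0.5},
    {"turn": [0, 0, 0], "translation": [26.4, -13.2, 0], "hand": 0.5},
    {"turn": [0, 0, -0.076], "translation": [0, 0, 0], "hand": 0.5},
    {"turn": [0, 0, 0], "translation": [0, 0, 0], "hand": 0.5}
  ]
}}

```text
time_s: 5.87
eef_pos: [497.7, 30.4, 290.2]
ee_rot: [0.001, 0.602, 0.798, 0.0]
force: [0.9, -0.4, -0.0]
grip_width: 0.503
grip_force: 0.0
```

Run:
```python
from h import *
s,c=wrist(); print(s["time_s"],s["eef_pos"],s["ee_rot"],s["joints"],s["grip_width"],2*np.arctan2(s["ee_rot"][2],s["ee_rot"][1]))
np.savez("w3.npz",**c); cv2.imwrite("pics/w3.png",cv2.resize(c["image"],(800,600)))
print("bar pred",W([-155,50,130]),proj(c,W(np.array([[-155,-13,130],[-155,50,130],[-155,113,130]])))*800/512)
for a in (.34,.45,.6): print(a,proj(c,W([110-131*np.cos(a),205,105+131*np.sin(a)]))*800/512)
```

```text
5.8667 [497.72388308  30.38368288 290.18356304] [7.18087300e-04 6.02149219e-01 7.98383186e-01 3.00527704e-04] [-1.74370693e-01  2.26377956e-01  1.50619935e+00 -1.18950412e-04
  1.40746290e+00 -4.52766616e-01] 0.5026758031611553 1.8492115011015244
bar pred [498.70100943  29.99541044 130.        ] [[402.10478751 377.8562969 ]
 [402.59911809 274.03680455]
 [403.15601647 157.07679817]]
0.34 [725.48565503 -55.96687868]
0.45 [757.78112755 -67.40149683]
0.6 [812.11916822 -84.08060733]
```

View pics/w3.png

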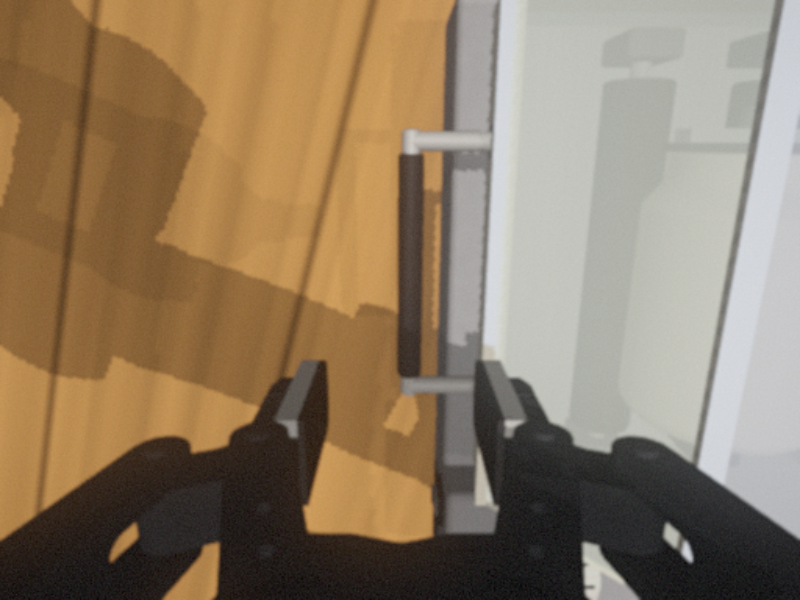

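The wrist view shows the bar sleeve at x≈410, from y 155 to 376, about 4.5 mm farther back than my model. I'll take a quick oblique look at the index clamp before gripping.

Request:
{"op": "move_arm", "data": {
  "moves": [
    {"turn": [0, 0, 0], "translation": [30, 18.1, 0], "hand": 0.5},
    {"turn": [0, 0, 0], "translation": [30, 18.1, 0], "hand": 0.5},
    {"turn": [0, 0, 0], "translation": [30, 18.1, 0], "hand": 0.5},
    {"turn": [0, 0, 0], "translation": [30, 18.1, 0], "hand": 0.5},
    {"turn": [0, 0, 0], "translation": [30, 18.1, 0], "hand": 0.5},
    {"turn": [0, 0, 0], "translation": [30, 18.1, 0], "hand": 0.5},
    {"turn": [0, 0, 0], "translation": [30, 18.1, 0], "hand": 0.5},
    {"turn": [0, 0, 0], "translation": [30, 18.1, 0], "hand": 0.5}
  ]
}}

```text
time_s: 6.58
eef_pos: [573.6, 300.8, 289.0]
ee_rot: [0.0, 0.605, 0.796, -0.0]
force: [1.0, 0.2, 0.2]
grip_width: 0.5
grip_force: 0.0
```

Request:
{"op": "move_arm", "data": {
  "moves": [
    {"turn": [0, -0.1, 0], "translation": [0, 0, 0], "hand": 0.5},
    {"turn": [0, -0.1, 0], "translation": [0, 0, 0], "hand": 0.5},
    {"turn": [0, -0.1, 0], "translation": [0, 0, 0], "hand": 0.5},
    {"turn": [0, -0.1, 0], "translation": [0, 0, 0], "hand": 0.5},
    {"turn": [0, -0.1, 0], "translation": [0, 0, 0], "hand": 0.5},
    {"turn": [0, 0, 0], "translation": [0, 0, 0], "hand": 0.5},
    {"turn": [0, 0, 0], "translation": [0, 0, 0], "hand": 0.5}
  ]
}}

```text
time_s: 7.17
eef_pos: [573.0, 300.0, 288.3]
ee_rot: [0.196, 0.585, 0.772, -0.149]
force: [0.0, 0.0, 1.3]
grip_width: 0.499
grip_force: 0.0
```

Run:
```python
from h import *
s,c=wrist(); print(s["time_s"],s["eef_pos"],s["ee_rot"],s["joints"])
np.savez("w4.npz",**c); cv2.imwrite("pics/w4.png",cv2.resize(c["image"],(800,600)))
for a in (0,.34,.45,.6): print(a,proj(c,W([[110-131*np.cos(a),208,105+131*np.sin(a)],[110-91*np.cos(a),208,105+91*np.sin(a)]]))*800/512)
print("hinge",proj(c,W([110,206,105]))*800/512)
```

```text
7.1667 [572.97419689 299.99477792 288.27375398] [ 0.19597849  0.5854951   0.77237384 -0.14908581] [ 0.47337179  0.67110535  0.92513378 -0.48805838  1.64402251  0.18792631]
0 [[384.73339302 233.10323541]
 [449.1715961  233.07569867]]
0.34 [[396.33252812 281.40517452]
 [461.5603899  265.58836644]]
0.45 [[406.36302528 298.19402449]
 [469.68323374 276.41843596]]
0.6 [[425.49247483 321.34368833]
 [484.07938986 290.97515406]]
hinge [595.06812896 235.55528641]
```

View pics/w4.png

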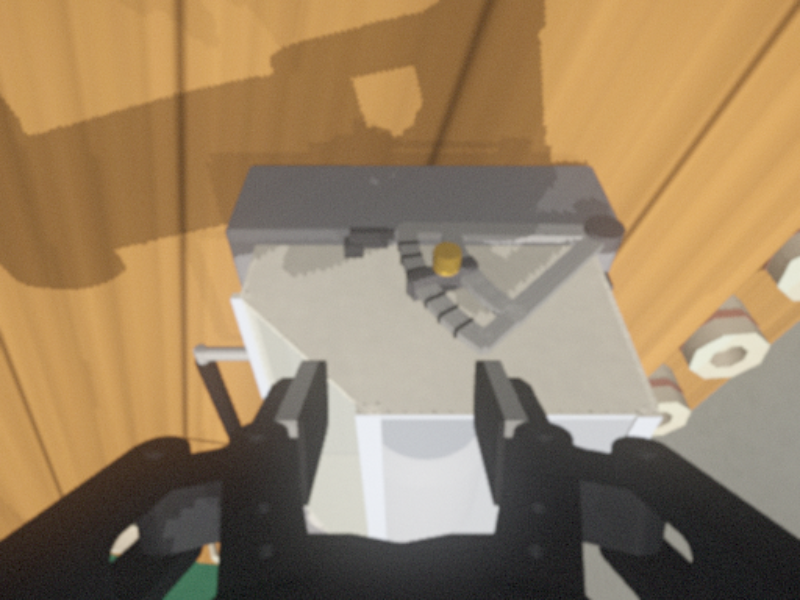

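The oblique view shows the clamp from about (410,280) to (475,262), with its brass screw at (448,258). The hood pointer tip lies around (390,237). I'll zoom in with angle overlays.

Run:
```python
from h import *
c=dict(np.load("w4.npz")); im=c["image"]; x0,y0,w,h=200,130,200,100; k=4
I=cv2.resize(im[y0:y0+h,x0:x0+w],None,fx=k,fy=k,interpolation=cv2.INTER_CUBIC)
J=I.copy()
for a in (0,.3,.4,.5,.6):
    p=(proj(c,W([[110-r*np.cos(a),206,105+r*np.sin(a)] for r in (88,127,131)]))-[x0,y0]+.5)*k
    print(a,p.round().tolist()); cv2.line(J,tuple(int(t) for t in p[0]),tuple(int(t) for t in p[2]),(0,0,255) if a else (0,255,0),1)
cv2.imwrite("pics/z.png",np.vstack([I[:300],J[:300]]))
```

```text
0 [[364.0, 85.0], [204.0, 85.0], [187.0, 85.0]]
0.3 [[389.0, 156.0], [227.0, 190.0], [209.0, 194.0]]
0.4 [[405.0, 180.0], [247.0, 227.0], [230.0, 232.0]]
0.5 [[426.0, 204.0], [273.0, 265.0], [257.0, 272.0]]
0.6 [[451.0, 228.0], [307.0, 303.0], [291.0, 311.0]]
```

View pics/z.png

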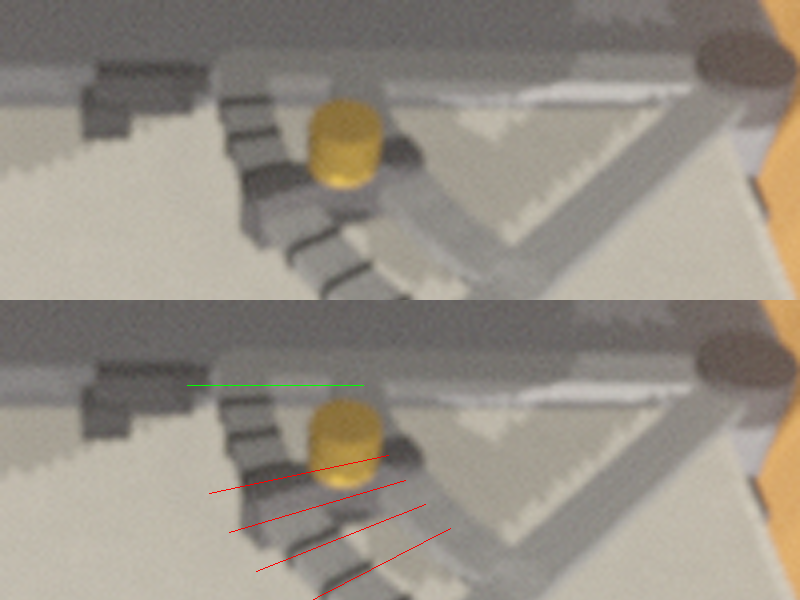

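```bash
sed -i 's/^YAW=.*;  *O=/&/; s/O=np.array(\[661.45,23.85,0\])/O=np.array([665.8,25.05,0])/' h.py
python3 - <<'E'
from h import *
c=dict(np.load("w4.npz")); P=M(pts(c)); x0,y0=200,130
def s(p):
    r=np.hypot(110-p[0],p[2]-105); return p.round(1).tolist(),round(float(r),1),round(float(np.arctan2(p[2]-105,110-p[0])),3)
for q in [(255,180),(255,190),(275,180),(290,178),(405,155),(270,205),(270,225),(300,195),(300,210),(360,190),(250,110),(245,150),(305,245),(340,275),(110,78),(150,75),(195,75),(205,75),(720,60),(345,140)]:
    u,v=int(q[0]/4+x0),int(q[1]/4+y0); print(q,s(P[v,u]))
E
```

```text
(255, 180) ([-9.9, 215.8, 150.5], 128.3, 0.363)
(255, 190) ([-10.0, 215.8, 153.0], 129.2, 0.381)
(275, 180) ([-5.7, 216.0, 150.8], 124.4, 0.377)
(290, 178) ([-2.2, 215.7, 149.2], 120.5, 0.375)
(405, 155) ([23.5, 215.7, 141.4], 93.9, 0.399)
(270, 205) ([-6.6, 213.8, 155.9], 127.2, 0.412)
(270, 225) ([-6.5, 209.1, 157.2], 127.6, 0.421)
(300, 195) ([0.3, 214.3, 152.7], 119.6, 0.41)
(300, 210) ([0.3, 211.9, 155.1], 120.6, 0.429)
(360, 190) ([13.8, 210.5, 147.4], 105.1, 0.415)
(250, 110) ([-10.4, 210.5, 119.9], 121.3, 0.123)
(245, 150) ([-11.5, 210.3, 133.8], 124.8, 0.233)
(305, 245) ([0.9, 209.5, 163.6], 123.8, 0.493)
(340, 275) ([7.7, 212.0, 174.2], 123.5, 0.595)
(110, 78) ([-43.9, 210.1, 107.3], 153.9, 0.015)
(150, 75) ([-34.2, 211.2, 107.2], 144.3, 0.015)
(195, 75) ([-23.7, 211.8, 108.0], 133.7, 0.022)
(205, 75) ([-20.8, 210.4, 106.2], 130.8, 0.009)
(720, 60) ([102.3, 214.0, 106.3], 7.8, 0.166)
(345, 140) ([9.0, 227.8, 151.4], 111.1, 0.431)
```

Request:
{"op": "move_arm", "data": {
  "moves": [
    {"turn": [0, 0.1, 0], "translation": [0, 0, 0], "hand": 0.4},
    {"turn": [0, 0.1, 0], "translation": [0, 0, 0], "hand": 0.4},
    {"turn": [0, 0.1, 0], "translation": [0, 0, 0], "hand": 0.4},
    {"turn": [0, 0.1, 0], "translation": [0, 0, 0], "hand": 0.4},
    {"turn": [0, 0.1, 0], "translation": [0, 0, 0], "hand": 0.4}
  ]
}}

```text
time_s: 7.63
eef_pos: [573.6, 298.7, 291.0]
ee_rot: [-0.002, 0.605, 0.796, 0.004]
force: [-0.2, -0.0, -0.5]
grip_width: 0.406
grip_force: 0.0
```

Request:
{"op": "move_arm", "data": {
  "moves": [
    {"turn": [0, 0, 0], "translation": [-30, -17.5, 0], "hand": 0.4},
    {"turn": [0, 0, 0], "translation": [-30, -17.5, 0], "hand": 0.4},
    {"turn": [0, 0, 0], "translation": [-30, -17.5, 0], "hand": 0.4},
    {"turn": [0, 0, 0], "translation": [-30, -17.5, 0], "hand": 0.4},
    {"turn": [0, 0, 0], "translation": [-30, -17.5, 0], "hand": 0.4},
    {"turn": [0, 0, 0], "translation": [-30, -17.5, 0], "hand": 0.4},
    {"turn": [0, 0, 0], "translation": [-30, -17.5, 0], "hand": 0.4},
    {"turn": [0, 0, 0], "translation": [-30, -17.5, 0], "hand": 0.4},
    {"turn": [0, 0, 0], "translation": [0, 0, 0], "hand": 0.4},
    {"turn": [0, 0, 0], "translation": [0, 0, 0], "hand": 0.4}
  ]
}}

```text
time_s: 8.47
eef_pos: [503.0, 28.7, 290.3]
ee_rot: [0.001, 0.606, 0.795, 0.001]
force: [-0.3, -0.1, -0.0]
grip_width: 0.396
grip_force: 0.0
```

Request:
{"op": "move_arm", "data": {
  "moves": [
    {"turn": [0, 0, 0], "translation": [2, 1, 25], "hand": 0.4},
    {"turn": [0, 0, 0], "translation": [0, 0, 25], "hand": 0.4},
    {"turn": [0, 0, 0], "translation": [0, 0, 25], "hand": 0.4},
    {"turn": [0, 0, 0], "translation": [0, 0, 25], "hand": 0.4},
    {"turn": [0, 0, 0], "translation": [0, 0, 20], "hand": 0.4},
    {"turn": [0, 0, 0], "translation": [0, 0, 15], "hand": 0.4},
    {"turn": [0, 0, 0], "translation": [0, 0, 15], "hand": 0.4},
    {"turn": [0, 0, 0], "translation": [0, 0, 10], "hand": 0.4},
    {"turn": [0, 0, 0], "translation": [0, 0, 0], "hand": 0.4}
  ]
}}

```text
time_s: 9.22
eef_pos: [502.8, 33.5, 127.8]
ee_rot: [-0.001, 0.604, 0.797, -0.0]
force: [-0.5, 0.6, 0.8]
grip_width: 0.4
grip_force: 0.0
```

Request:
{"op": "move_arm", "data": {
  "grip_force": 40,
  "moves": [
    {"turn": [0, 0, 0], "translation": [0, 0, 0], "hand": 0.25},
    {"turn": [0, 0, 0], "translation": [0, 0, 0], "hand": 0.15},
    {"turn": [0, 0, 0], "translation": [0, 0, 0], "hand": 0.0},
    {"turn": [0, 0, 0], "translation": [0, 0, 0], "hand": 0.0},
    {"turn": [0, 0, 0], "translation": [0, 0, 0], "hand": 0.0},
    {"turn": [0, 0, 0], "translation": [0, 0, 0], "hand": 0.0}
  ]
}}

```text
time_s: 9.72
eef_pos: [502.6, 32.8, 130.0]
ee_rot: [-0.001, 0.604, 0.797, -0.001]
force: [-6.0, -2.8, 1.2]
grip_width: 0.147
grip_force: 38.9
```

Run:
```python
from h import *
s,c=wrist(); print(s["time_s"],s["eef_pos"],s["ee_rot"],s["force"],s["grip_width"],s["grip_force"],M(s["eef_pos"]))
P=M(pts(c)); d=c["image"].astype(int).sum(-1)
a=.372;b0=np.arctan2(25,265);L=np.hypot(25,265)
X=M(s["eef_pos"]); 
print("rise, back:",L*np.sin(b0+a)-25, 265-L*np.cos(b0+a))
```

```text
9.7167 [502.60474177  32.79431741 130.04612448] [-5.47724850e-04  6.03859104e-01  7.97090573e-01 -7.08426986e-04] [-5.98135713 -2.84919097  1.21562022] 0.1474065034391391 38.91205608844757 [-154.99648296   51.66001384  130.04612448]
rise, back: 94.61208724260352 27.212387653461235
```

Request:
{"op": "move_arm", "data": {
  "moves": [
    {"turn": [0, 0, 0], "translation": [0, 1.0, -8.2], "hand": 0.0},
    {"turn": [0, 0, 0], "translation": [0, 1.0, -8.2], "hand": 0.0},
    {"turn": [0, 0, 0], "translation": [0, 1.5, -8.1], "hand": 0.0},
    {"turn": [0, 0, 0], "translation": [0, 1.5, -8.1], "hand": 0.0},
    {"turn": [0, 0, 0], "translation": [0, 2.0, -8.0], "hand": 0.0},
    {"turn": [0, 0, 0], "translation": [0, 2.0, -8.0], "hand": 0.0},
    {"turn": [0, 0, 0], "translation": [0, 2.5, -7.9], "hand": 0.0},
    {"turn": [0, 0, 0], "translation": [0, 2.5, -7.9], "hand": 0.0},
    {"turn": [0, 0, 0], "translation": [0, 0, 0], "hand": 0.0},
    {"turn": [0, 0, 0], "translation": [0, 0, 0], "hand": 0.0}
  ]
}}

```text
time_s: 10.6
eef_pos: [516.3, 36.7, 194.4]
ee_rot: [-0.0, 0.604, 0.797, -0.001]
force: [-5.0, -3.2, -7.2]
grip_width: 0.146
grip_force: 39.7
```

Request:
{"op": "move_arm", "data": {
  "moves": [
    {"turn": [0, 0, 0], "translation": [0, 3.0, -7.7], "hand": 0.0},
    {"turn": [0, 0, 0], "translation": [0, 3.0, -7.7], "hand": 0.0},
    {"turn": [0, 0, 0], "translation": [0, 3.5, -7.5], "hand": 0.0},
    {"turn": [0, 0, 0], "translation": [0, 3.4, -7.2], "hand": 0.0},
    {"turn": [0, 0, 0], "translation": [0, 0, 0], "hand": 0.0},
    {"turn": [0, 0, 0], "translation": [0, 0, 0], "hand": 0.0},
    {"turn": [0, 0, 0], "translation": [0, 0, 0], "hand": 0.0},
    {"turn": [0, 0, 0], "translation": [0, 0, 0], "hand": 0.0}
  ]
}}

```text
time_s: 11.27
eef_pos: [528.5, 40.1, 224.1]
ee_rot: [-0.001, 0.604, 0.797, -0.001]
force: [-5.2, -3.6, -7.0]
grip_width: 0.143
grip_force: 39.8
```

Run:
```python
from h import *
s=sense(); X=M(s["eef_pos"]); print(s["time_s"],s["eef_pos"],X,s["force"],s["grip_force"])
print("hood",np.arctan2(X[2]-105,110-X[0])-np.arctan2(25,265),np.hypot(X[2]-105,110-X[0]))
c=capture("side"); P=M(pts(c))
for r in (145,138,131,120,110): 
  for a in (.32,.37,.42): print(r,a,proj(c,W([110-r*np.cos(a),210,105+r*np.sin(a)])).round(1))
cv2.imwrite("pics/s2.png",cv2.resize(c["image"][190:260,190:290],(800,560),interpolation=cv2.INTER_CUBIC))
a=.372; print(((proj(c,W([[110-r*np.cos(a),212,105+r*np.sin(a)] for r in(160,131,91)]))-[190,190]+.5)*8).round())
```

```text
11.2667 [528.47166276  40.09507848 224.13765014] [-128.11901534   51.68118133  224.13765014] [-5.18567993 -3.57642101 -6.99841299] 39.77481007575989
hood 0.3698488723847225 266.2601080688277
145 0.32 [236.4 227.2]
145 0.37 [235.7 225.9]
145 0.42 [234.9 224.5]
138 0.32 [234.6 227.8]
138 0.37 [233.9 226.5]
138 0.42 [233.1 225.2]
131 0.32 [232.7 228.4]
131 0.37 [232.  227.1]
131 0.42 [231.3 226. ]
120 0.32 [229.7 229.3]
120 0.37 [229.1 228.2]
120 0.42 [228.4 227.1]
110 0.32 [227.  230.1]
110 0.37 [226.5 229.1]
110 0.42 [225.9 228.1]
[[402. 283.]
 [340. 304.]
 [256. 333.]]
```

View pics/s2.png

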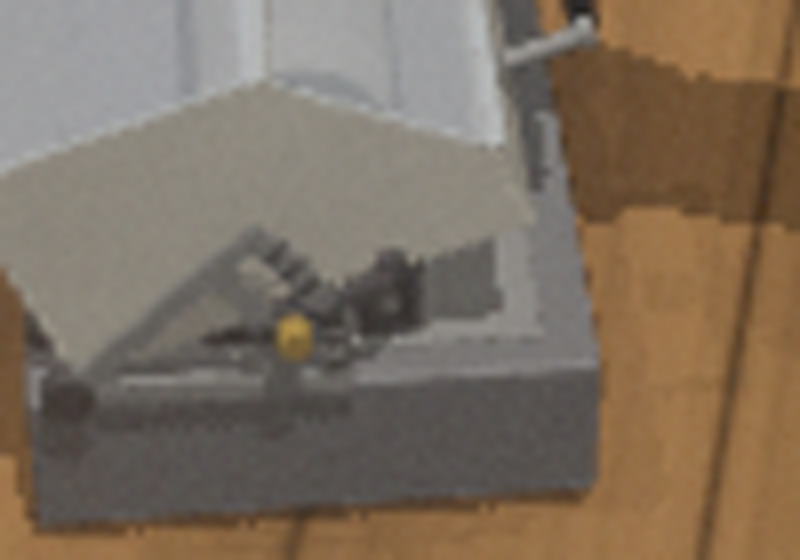

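The side view shows the hood's pointer tip meeting the clamp tip at about (345,302). The bar's radius and height give a hood angle of 0.370, which matches the index at about 0.372.

Request:
{"op": "move_arm", "data": {
  "moves": [
    {"turn": [0, 0, 0], "translation": [0, 0, 0], "hand": 0.0},
    {"turn": [0, 0, 0], "translation": [0, 0, 0], "hand": 0.0},
    {"turn": [0, 0, 0], "translation": [0, 0, 0], "hand": 0.0},
    {"turn": [0, 0, 0], "translation": [0, 0, 0], "hand": 0.0},
    {"turn": [0, 0, 0], "translation": [0, 0, 0], "hand": 0.0},
    {"turn": [0, 0, 0], "translation": [0, 0, 0], "hand": 0.0}
  ]
}}

```text
time_s: 11.82
eef_pos: [528.4, 40.1, 224.1]
ee_rot: [-0.001, 0.604, 0.797, -0.001]
force: [-5.1, -3.4, -6.7]
grip_width: 0.144
grip_force: 39.8
```

```bash
python3 -c "
from rig import *
print(finish_job())"
```

```text
the job is handed in; nothing more can be done
None
```

I turned the knob to the slow mark with the hood shut, then lifted the hood to 0.370 rad (index measured at about 0.372) and handed the job in at 11.8 s, still gripping the bar; no verdict came back.

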